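# Put the seasonings back on their own stands

### The arm

A 6-joint arm with a two-finger parallel gripper is mounted at the origin on the work surface; the furniture and walls round the work are solid. World frame = base frame: x ahead of the robot, y to its left, z up, the work surface at z = 0. Lengths are in m, angles in degrees, forces in N, time in s.
With the tool pointing down it reaches from about 0.3 to 0.75 m from the base axis. Payload 8.5 kg.
Tool frame: the origin (TCP) lies at the very end of the fingers, on their centre line; the grasp point (between the pads) lies 19 mm behind it; z points along the fingers, y is the direction in which the jaws open and shut (so a half turn about z gives the same grasp; the last joint's range is limited). The gripper opens to 85 mm and grips with 20 to 120 N. Pads are 22 mm wide; open, the fingers measure 114 mm over their backs; the gripper's body (76 mm by 85 mm) begins 54 mm behind the grasp point. The pads swing forward as they close: fully open they stand 13 mm farther back than shut.
Start: joints at [-81.434, 21.807, 74.336, -0, 83.858, -12.336], TCP at [0.196, -0.514, 0.231] pointing down, gripper open.
Joint ranges: [-178.18, 178.18], [-50.72, 133.34], [12.68, 142.11], [-81.47, 261.47], [9.98, 163.14], [-165.26, 165.26]. Speed limits (degrees/s): [136.94, 136.94, 180, 180, 180, 180].

### API

Orientations are given as a 3x3 rotation matrix whose columns are the frame's x, y, z axes.
In Python, from rig import env, vision, close_job, spotter gives the robot as it stands. The module is installed in compiled form; this text tells all that it offers.
- The arm moves only by the tool jog_arm, never from a script. Its argument "plan" is a list that holds one entry, the list of rows, each a list of 6 numbers: the shift along the tool's x, y, z in units of 40 mm (1.0 is 40 mm), then the turn, a rotation vector about the tool's x, y, z in units of 0.15 rad (1.0 is 0.15 rad). A call has 1 to 10 rows; each row shifts and turns the commanded pose from where the row before left it, along the tool's axes as they then stand; what a row does not reach is not made up. A row lasts 1/10 s, in which the tool goes at most 50 mm and 8.59 degrees, less where a joint would pass 70% of its speed; a pose out of reach is approached as far as the arm can. A call with a number of a shift or a turn outside -1 to 1 is refused whole. A call with a gripper value outside its range is refused whole. "grip" is the opening, from -1 (shut) to 1 (fully open), set as the call begins (left out, the last holds). The fingers move at their own pace and stop on an object; "squeeze" is the grip in N (left out, the last holds). Time passes only in rows, so rows that do not move let the fingers close. It gives the time, the measured TCP pose, the force and the opening at its end, in the units of the state.
- env.observe(): the state, without advancing time (a new reading comes with each control period).
- vision.get_image(name): name is "side" or "top" or "wrist"; returns (picture, depth): 420x560x3 uint8, red, green, blue; 420x560 float32, m along the optical axis (not along the pixel's ray), 0 where there is no reading.
- vision.camera_info(name): a dict with "fx", "fy", "cx", "cy" (pixels), "rvec" (rotation vector, rad) and "tvec" (3), from world to camera coordinates, as OpenCV has them. Camera axes: x right, y down, z forward; pixel columns grow to the right and rows downward; lengths in m; the calibration is good to about 2 mm. The wrist camera is an equidistant fisheye: a pixel r from the principal point sees the ray r / f radians off the axis. A picture is of the moment at which its call begins: read the wrist's pose just before it. camera_info takes no time and is no camera call; for the wrist camera it gives the pose at the moment of the call.
- close_job(): hands the job in, once; it reports no verdict.
Trained networks look in the newest picture that a camera, given by its name, has taken for a name from the list of things; names that differ only in an ending like _2 or _b are one class to them, and where a whole thing is asked for, a point or a joint stands for the part that bears it (a point fixed in the world has none). Each returns a list of dicts, best first, with "score" (0 to 1); they miss things now and then, are a little off and sometimes report something else, mostly with a low value. They report only what shows in the picture. A call takes as long as a camera call. They do not tell look-alikes from the thing itself.
- spotter.trace(camera, query): "pixels" (420x560 bool, what is visible of it) and "rect" ([left, top, right, bottom] in pixels, round what is visible of it).
The state is a dict: "time_s": time; "q": joint angles; "qvel": joint speeds; "joint_efforts": joint torques, N m; "position": TCP position; "tool_rot": TCP orientation; "ft_force": force on the tool from outside, world axes, zero at the start; "wrist_torque": the same for the moment, N m; "grip_width": finger opening in m.
Only numpy, scipy, OpenCV 4.12 (cv2) and the standard library are available. Lean on these libraries where they do the work, as an engineer would, in place of code of your own. Each camera call takes 0.05 s, during which the arm holds its last target.

### The job

The seasonings have got mixed up: each stands on another's place. Rearrange them so that the wooden pepper mill stands on the round wooden stand, the salt shaker on the square wooden stand and the garlic bulb in the white dish, each upright in the middle of its place; use a free patch of worktop on the way. Leave the mug, the spice jar and the tin where they are.

Things in the scene. Friction and masses are not known exactly. Their poses are not given: they have to be found in the camera images.
- pepper: Pepper mill of turned brown wood, 170 mm tall, 58 mm across at the foot, with a round head 49 mm across between 123 and 159 mm above the foot and a small steel knob on top; 0.18 kg, the head does not turn. Origin: centre of the underside, z up along the mill. It starts in the white dish.
- salt: Salt shaker, clear glass body with a light grey domed cap, 90 mm tall; the body is 44 mm across up to 74 mm, the cap 34 mm across above that; 0.1 kg. Origin: centre of the underside, z up. It starts on the round wooden stand.
- garlic: Whole pale garlic bulb, 58 mm across at its widest (about 25 mm up), 57 mm tall with its pointed neck upward, 0.04 kg. Origin: centre of the underside, z up along the neck. It starts on the square wooden stand.
- round_stand: Round brown wooden stand, 104 mm across, fixed to the worktop. A rim 14 mm high and 11 mm wide surrounds a flat floor 82 mm across, 6 mm above the worktop. Origin: centre of the underside, on the worktop. Place of the pepper mill.
- square_stand: Square light wooden stand, 100 x 100 mm, fixed to the worktop, turned at any angle. A rim 14 mm high and 12 mm wide surrounds a flat square floor 76 mm wide, 6 mm above the worktop. Origin: centre of the underside; x and y along its sides. Place of the salt shaker.
- dish: Low round white ceramic dish, 102 mm across the rim, fixed to the worktop. The rim is 13 mm high with 5 mm walls; the flat floor is 84 mm across, 6 mm above the worktop. Origin: centre of the underside. Place of the garlic.
- mug: Green mug, 96 mm tall, 118 mm across with its handle, loose, at the left of the work; bystander. Origin: centre of the underside of its bounding box. Further left and behind it the worktop holds other clutter; the worktop between the stands and the robot, in the middle, is bare.
- spice: Spice jar with a red cap, 45 mm across, 106 mm tall, loose, standing near the rear wall; bystander. Origin: centre of the underside.
- tin: Flat round food tin, 86 mm across, 40 mm high, loose, near the rear wall; bystander. Origin: centre of the underside.
Things that resemble listed ones, but are neither listed nor needed, are in the scene too. Leave any blue or pink look-alike of the pepper alone. What is shaped like the garlic but green is not meant.

How it is judged (in metres and radians):
At the end, for the whole second after the job is handed in: Mill on the round stand, shaker on the square one, garlic in the dish: each within 14 mm of the centre, underside 2 to 11 mm above the worktop (floor at 6 mm), upright (mill, shaker within 0.15 rad, garlic 0.3 rad), at rest (under 20 mm/s) (horizontal distance between pepper and round_stand below 0.014 m and z of pepper in the frame of round_stand between 0.002 and 0.011 m and angle between each of pepper, salt's own z axis and vertical below 0.15 rad and linear speed of each of pepper, salt, garlic below 0.02 m/s and horizontal distance between salt and square_stand below 0.014 m and z of salt in the frame of square_stand between 0.002 and 0.011 m and horizontal distance between garlic and dish below 0.014 m and z of garlic in the frame of dish between 0.002 and 0.011 m and angle between garlic's own z axis and vertical below 0.3 rad); the robot touches nothing.
It fails at once if the mug is moved more than 25 mm or tipped (distance of mug from where it was at the start of the episode above 0.025 m or angle between mug's own z axis and vertical above 0.4 rad).
It fails at once if the spice jar is moved more than 25 mm or tipped (distance of spice from where it was at the start of the episode above 0.025 m or angle between spice's own z axis and vertical above 0.4 rad).
It fails at once if the tin is moved more than 25 mm or tipped (distance of tin from where it was at the start of the episode above 0.025 m or angle between tin's own z axis and vertical above 0.4 rad).
It also fails if it takes over 112 s, if anything falls off the work surface, if the arm or the gripper's body presses on something with over 40 N, if the wrist force passes 120 N, or if a joint passes its speed limit or range.

## Working session

There is one attempt and no reset: what is moved stays moved. The work goes in short steps, Python scripts to look and compute and a tool call to move; the robot and the scene stay as the last step left them, time stands still between calls to the robot, and variables do not carry over. Pictures are saved under pics/ and viewed, and the job is handed in when it is done.

Besides the shell and the picture viewer there is one more tool, called after "Call:" as a command line: name --argument value ..., lists and objects as JSON in quotes. jog_arm: Moves the arm, as the interface text tells. Its arguments: {"type":"object","properties":{"plan":{"type":"array"},"grip":{"type":"number"},"squeeze":{"type":"number"}},"required":["plan"]}

```bash
mkdir -p pics; ls
cat > h.py <<'E'
import numpy as np,cv2
from rig import env,vision,spotter
def cam(n):
    c=vision.camera_info(n);R=cv2.Rodrigues(np.array(c['rvec'],float))[0];return c,R,np.array(c['tvec'],float).ravel()
def pts(n,depth,mask):
    c,R,t=cam(n);v,u=np.nonzero(mask&(depth>0));z=depth[v,u]
    P=np.stack([(u-c['cx'])/c['fx']*z,(v-c['cy'])/c['fy']*z,z],1)
    return (P-t)@R, u,v
def save(im,f): cv2.imwrite('pics/'+f,im[:,:,::-1])
E
python3 - <<'E'
from h import *
s=env.observe();print(s['time_s'],s['position'],s['tool_rot'],s['grip_width'])
for n in('side','top'):
    im,d=vision.get_image(n);save(im,n+'0.png');np.savez('pics/'+n+'0.npz',im=im,d=d)
    c,R,t=cam(n);print(n,c['fx'],-R.T@t,R[2])
    for q in('pepper','salt','garlic','round_stand','square_stand','dish','mug','spice','tin'):
        for r in spotter.trace(n,q):
            P,u,v=pts(n,d,r['pixels']);
            print(n,q,round(r['score'],2),r['rect'],np.round(np.median(P,0),3),np.round(P.min(0),3),np.round(P.max(0),3))
print(env.observe()['time_s'])
E
```

```text
pics
0.0 [ 0.19616527 -0.51350968  0.23070741] [[ 9.34207111e-01  3.56731038e-01 -2.00937353e-04]
 [ 3.56730933e-01 -9.34206007e-01  1.47554020e-03]
 [ 3.38654105e-04 -1.45014072e-03 -9.99998891e-01]] 0.08521034754795241
side 509.0382224762385 [0.08622497 1.30032387 0.74381823] [ 0.29560108 -0.82916687 -0.47444948]
side pepper 0.97 [228.4, 207.8, 251.8, 263.5] [0.514 0.348 0.1  ] [ 0.492  0.062 -0.002] [0.655 0.361 0.17 ]
side pepper 0.7 [306.4, 208.2, 335.0, 273.7] [0.33  0.269 0.075] [ 0.306 -0.071 -0.004] [0.422 0.284 0.17 ]
side pepper 0.58 [268.3, 190.1, 293.8, 252.2] [0.457 0.22  0.082] [ 0.435 -0.007  0.   ] [0.505 0.236 0.174]
side salt 0.58 [319.4, 153.2, 330.0, 179.3] [ 0.466 -0.267  0.051] [ 0.449 -0.287  0.003] [ 0.492 -0.251  0.095]
side garlic 0.71 [252.5, 189.4, 270.0, 211.0] [0.584 0.032 0.036] [ 0.56  -0.096 -0.004] [0.641 0.047 0.059]
side garlic 0.57 [261.9, 176.2, 277.6, 190.8] [ 0.615 -0.1    0.03 ] [ 0.591 -0.188 -0.003] [ 0.671 -0.08   0.052]
side round_stand 0.64 [308.9, 169.0, 336.1, 179.9] [ 0.469 -0.259  0.007] [ 0.423 -0.318 -0.003] [ 0.53  -0.222  0.017]

[... 1376 characters left out ...]
 0.41  -0.005] [0.498 0.537 0.1  ]
top round_stand 0.65 [401.2, 200.3, 440.5, 239.6] [ 0.469 -0.268  0.009] [ 0.419 -0.329 -0.002] [ 0.522 -0.227  0.019]
top square_stand 0.87 [278.0, 149.4, 326.8, 200.8] [0.588 0.021 0.011] [ 0.524 -0.046 -0.004] [0.656 0.085 0.036]
top dish 0.95 [211.3, 209.0, 251.4, 249.1] [0.448 0.199 0.008] [ 0.412  0.157 -0.004] [0.508 0.258 0.151]
top mug 0.69 [104.9, 211.0, 153.8, 262.0] [0.428 0.457 0.044] [ 0.381  0.41  -0.001] [0.498 0.496 0.1  ]
top spice 0.78 [377.5, 125.9, 406.0, 153.3] [ 0.658 -0.198  0.103] [ 0.642 -0.227  0.001] [ 0.686 -0.183  0.11 ]
top tin 0.69 [214.6, 130.1, 246.3, 167.9] [0.664 0.201 0.036] [ 0.624  0.159 -0.002] [0.709 0.244 0.044]
1.0
```

View pics/top0.png

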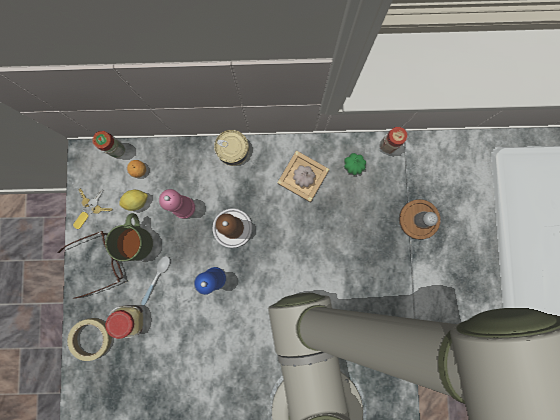

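View pics/side0.png

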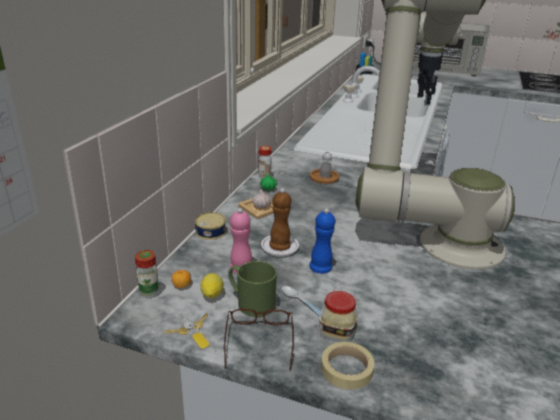

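```bash
cat >> h.py <<'E'
def plane(n,u,v,z):
    c,R,t=cam(n);r=np.stack([(np.asarray(u,float)-c['cx'])/c['fx'],(np.asarray(v,float)-c['cy'])/c['fy'],np.ones(len(u))],1)@R
    o=-R.T@t;return (o+r*((z-o[2])/r[:,2])[:,None])[:,:2]
from scipy.optimize import least_squares
def circ(X,r,c0=None):
    if c0 is None:c0=X.mean(0)
    f=least_squares(lambda c:np.hypot(*(X-c).T)-r,c0,loss='soft_l1',f_scale=.001);return f.x,np.sort(abs(f.fun))
E
python3 - <<'E'
from h import *
for n in('side','top'):
    im,d=vision.get_image(n)
    for q,r,z in(('round_stand',.052,.014),('dish',.051,.013),('square_stand',0,.014)):
        m=spotter.trace(n,q)[0]['pixels'].astype(np.uint8)
        cs=max(cv2.findContours(m,0,1)[0],key=len); h=cv2.convexHull(cs)
        # dense hull boundary
        mm=np.zeros_like(m);cv2.fillPoly(mm,[h],1);b=max(cv2.findContours(mm,0,1)[0],key=len)[:,0]
        X=plane(n,b[:,0],b[:,1],z)
        if r: c,f=circ(X,r-.0008); print(n,q,c.round(4),f[[len(f)//2,-1]].round(4))
        else:
            rr=cv2.minAreaRect((X*1000).astype(np.float32));print(n,q,rr)
    P0={}
    for q in('pepper','salt','garlic'):
        for t in spotter.trace(n,q):
            P,u,v=pts(n,d,t['pixels'])
            if q=='salt': k=(P[:,2]>.075)
            elif q=='pepper': k=(P[:,2]>.13)&(P[:,2]<.165)
            else: k=P[:,2]>.01
            P=P[k]
            if len(P)<20: continue
            print(n,q,round(t['score'],2),t['rect'],'med',np.median(P,0).round(3),'lo',np.percentile(P,2,0).round(3),'hi',np.percentile(P,98,0).round(3),im[t['pixels']].mean(0).round())
E
```

```text
side round_stand [ 0.4701 -0.259 ] [0.0043 0.0129]
side dish [0.4591 0.2142] [0.0025 0.0075]
side square_stand ((594.4754638671875, 39.72479248046875), (92.91557312011719, 120.30845642089844), 59.0359992980957)
side pepper 0.98 [307.0, 208.7, 334.7, 275.2] med [0.329 0.266 0.147] lo [0.31  0.247 0.131] hi [0.353 0.276 0.161] [ 31.  66. 132.]
side pepper 0.95 [229.5, 207.1, 253.2, 273.1] med [0.516 0.344 0.147] lo [0.498 0.324 0.131] hi [0.541 0.356 0.16 ] [148.  95. 116.]
side pepper 0.55 [268.2, 191.5, 292.5, 253.0] med [0.457 0.217 0.15 ] lo [0.439 0.198 0.131] hi [0.483 0.227 0.164] [88. 60. 38.]
side salt 0.7 [320.6, 152.9, 332.8, 178.0] med [ 0.467 -0.269  0.085] lo [ 0.453 -0.278  0.075] hi [ 0.484 -0.255  0.096] [112. 109. 106.]
side salt 0.29 [231.8, 260.8, 277.2, 317.2] med [0.431 0.458 0.086] lo [0.386 0.412 0.076] hi [0.482 0.496 0.095] [63. 72. 49.]
side garlic 0.69 [261.8, 175.9, 275.9, 189.4] med [ 0.614 -0.1    0.031] lo [ 0.594 -0.13   0.012] hi [ 0.643 -0.085  0.049] [ 40. 113.  60.]
side garlic 0.63 [253.0, 188.9, 271.2, 211.2] med [0.583 0.032 0.037] lo [0.563 0.01
[... 366 characters left out ...]
2 0.16 ] [134.  93. 107.]
top pepper 0.8 [190.9, 267.3, 225.8, 297.1] med [0.331 0.247 0.152] lo [0.308 0.228 0.137] hi [0.352 0.272 0.16 ] [ 59.  78. 124.]
top pepper 0.73 [216.0, 214.1, 244.8, 237.5] med [0.457 0.199 0.158] lo [0.437 0.179 0.146] hi [0.482 0.224 0.165] [95. 77. 64.]
top salt 0.72 [415.7, 210.0, 436.3, 225.4] med [ 0.465 -0.274  0.091] lo [ 0.45  -0.29   0.077] hi [ 0.481 -0.263  0.097] [118. 117. 115.]
top garlic 0.88 [343.5, 152.1, 367.6, 171.3] med [ 0.613 -0.112  0.036] lo [ 0.591 -0.139  0.022] hi [ 0.639 -0.089  0.053] [ 63. 117.  73.]
top garlic 0.65 [293.2, 168.4, 314.0, 186.8] med [0.585 0.019 0.044] lo [ 0.563 -0.004  0.033] hi [0.608 0.042 0.059] [152. 142. 138.]
```

Run:
```python
from h import *
for n in('top','side'):
    D=np.load(f'pics/{n}0.npz');im,d=D['im'],D['d']
    P,u,v=pts(n,d,np.ones(d.shape,bool));C=im[v,u].astype(int);hsv=cv2.cvtColor(im,cv2.COLOR_RGB2HSV)[v,u].astype(int)
    fl=(abs(P[:,0]-.45)<.1)&(abs(P[:,1])<.1);print(n,'floor z',np.median(P[fl,2]).round(4))
    for q,c,r in(('dish',(.459,.205),.051),('round',(.4696,-.2757),.052)):
        k=np.hypot(P[:,0]-c[0],P[:,1]-c[1])<.075
        if q=='dish': k&=(C.min(1)>140)&(hsv[:,1]<40)&(P[:,2]<.03)
        else: k&=(hsv[:,1]>90)&(C[:,0]>C[:,2]+20)&(P[:,2]<.03)
        m=np.zeros(d.shape,np.uint8);m[v[k],u[k]]=255
        m=cv2.morphologyEx(m,cv2.MORPH_OPEN,np.ones((2,2)))
        cs=np.vstack(cv2.findContours(m,0,1)[0]);b=cv2.convexHull(cs)[:,0]
        X=plane(n,b[:,0],b[:,1],.013)
        c2,f=circ(X,r);print(n,q,len(b),c2.round(4),f[[len(f)//2,-1]].round(4))
        im2=cv2.resize(np.dstack([m]*3)//3+im//2,None,fx=1,fy=1)
        x,y=int(np.mean(b[:,0])),int(np.mean(b[:,1]));save(cv2.resize(np.hstack([im[y-35:y+35,x-35:x+35],im2[y-35:y+35,x-35:x+35]]),None,fx=5,fy=5,interpolation=0),f'{q}_{n}.png')
```

```text
top floor z -0.0002
top dish 17 [0.4472 0.2049] [0.0124 0.0275]
top round 24 [ 0.4684 -0.2806] [0.0007 0.0017]
side floor z -0.0009
side dish 15 [0.4556 0.2112] [0.0011 0.0388]
side round 17 [ 0.4648 -0.2571] [0.0036 0.0078]
```

View pics/round_top.png

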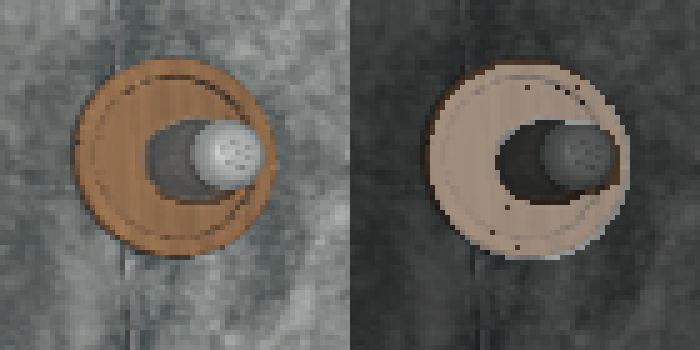

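View pics/dish_top.png

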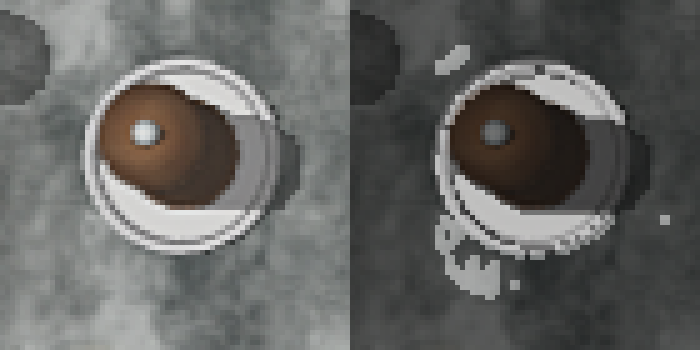

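View pics/dish_side.png

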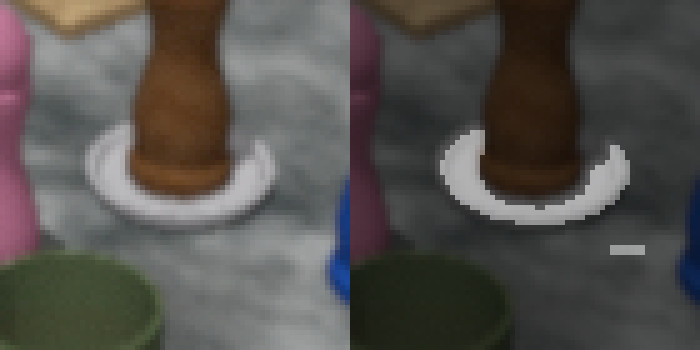

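View pics/round_side.png

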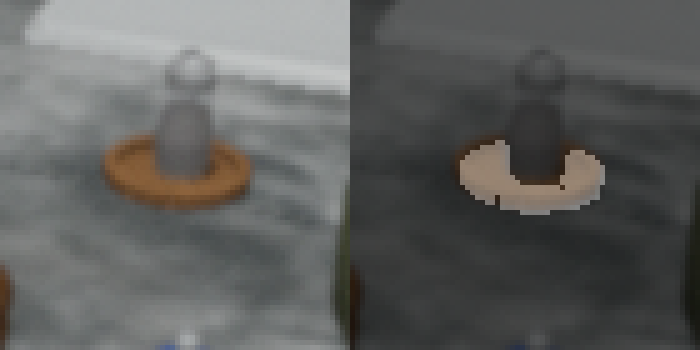

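```bash
cat >> h.py <<'E'
def gradfit(im,c0,r,z,n='top'):
    # maximise mean radial gradient over the projected circle
    from scipy.optimize import minimize
    c,R,t=cam(n);g=cv2.GaussianBlur(im.astype(np.float32),(0,0),.7)
    a=np.linspace(0,2*np.pi,180,endpoint=False)
    def prj(cx,cy,rr):
        P=np.stack([cx+rr*np.cos(a),cy+rr*np.sin(a),0*a+z],1)@R.T+t
        return P[:,0]/P[:,2]*c['fx']+c['cx'],P[:,1]/P[:,2]*c['fy']+c['cy']
    best=None
    for dx in np.arange(-.012,.0121,.001):
        for dy in np.arange(-.012,.0121,.001):
            s=[]
            for rr in(r-.003,r+.003):
                u,v=prj(c0[0]+dx,c0[1]+dy,rr);s.append(cv2.remap(g,u.astype(np.float32)[None],v.astype(np.float32)[None],1)[0])
            D=np.minimum(np.linalg.norm(s[0]-s[1],axis=1),60).mean()
            if best is None or D>best[0]: best=(D,c0[0]+dx,c0[1]+dy)
    return best
E
python3 - <<'E'
from h import *
im=np.load('pics/top0.npz')['im']
print(gradfit(im,(.4696,-.2757),.052,.014),gradfit(im,(.4696,-.2757),.041,.010))
print(gradfit(im,(.459,.205),.051,.013),gradfit(im,(.459,.205),.042,.010))
ims=np.load('pics/side0.npz')['im']
print(gradfit(ims,(.4696,-.2757),.052,.014,'side'))
print(gradfit(ims,(.459,.205),.051,.013,'side'))
E
```

```text
(np.float32(47.460396), np.float64(0.4706), np.float64(-0.2797)) (np.float32(30.817818), np.float64(0.4786), np.float64(-0.2717))
(np.float32(59.229477), np.float64(0.46), np.float64(0.205)) (np.float32(52.08866), np.float64(0.455), np.float64(0.215))
(np.float32(22.013073), np.float64(0.4716), np.float64(-0.2727))
(np.float32(44.85395), np.float64(0.461), np.float64(0.208))
```

Call:
jog_arm --plan '[[[0.845, -0.32, 0, 0, 0, 0], [0.845, -0.32, 0, 0, 0, 0], [0.845, -0.32, 0, 0, 0, 0], [0.845, -0.32, 0, 0, 0, 0], [0.845, -0.32, 0, 0, 0, 0], [0.845, -0.32, 0, 0, 0, 0], [0.845, -0.32, 0, 0, 0, 0], [0.845, -0.32, 0, 0, 0, 0], [0.845, -0.32, 0, 0, 0, 0], [0.845, -0.32, 0, 0, 0, 0]]]' --grip 1 --squeeze 30

```text
time_s: 2.7
position: [0.4673, -0.2725, 0.2314]
tool_rot: [[0.934, 0.357, 0.0], [0.357, -0.934, -0.0], [0.0, 0.0, -1.0]]
ft_force: [-0.3, -0.3, -0.1]
grip_width: 0.0855
```

```bash
cat >> h.py <<'E'
def wrist(f):
    c,R,t=cam('wrist');im,d=vision.get_image('wrist');save(im,f)
    v,u=np.nonzero(d>0);x=(u-c['cx'])/c['fx'];y=(v-c['cy'])/c['fy'];th=np.hypot(x,y);z=d[v,u]
    k=th<1.4;v,u,x,y,th,z=[a[k] for a in(v,u,x,y,th,z)]
    s=np.tan(th)/np.maximum(th,1e-9);P=np.stack([x*s*z,y*s*z,z],1)
    W=(P-t)@R; M=np.full(im.shape,np.nan);M[v,u]=W
    return im,M
def st():
    s=env.observe();print('t',round(s['time_s'],2),'pos',np.round(s['position'],4),'yaw x',np.round(s['tool_rot'][:,0],4),'z',np.round(s['tool_rot'][:,2],4),'F',np.round(s['ft_force'],1),'w',round(s['grip_width'],4));return s
def rel(tgt):
    s=env.observe();return (s['tool_rot'].T@(np.array(tgt)-s['position'])/.04).round(3)
E
python3 - <<'E'
from h import *
st();im,M=wrist('w1.png');np.savez('pics/w1.npz',im=im,M=M)
for q in('salt','round_stand'):
    for r in spotter.trace('wrist',q):
        P=M[r['pixels']];P=P[np.isfinite(P[:,0])];print(q,r['score'],r['rect'],np.median(P,0).round(4),np.percentile(P,2,0).round(4),np.percentile(P,98,0).round(4))
c,R,t=cam('wrist');print(-R.T@t,R[2])
E
```

```text
t 2.7 pos [ 0.4673 -0.2725  0.2314] yaw x [9.342e-01 3.568e-01 1.000e-04] z [ 1.e-04 -1.e-04 -1.e+00] F [-0.3 -0.3 -0.1] w 0.0855
salt 0.87 [265.9, 160.4, 308.5, 214.3] [ 0.476  -0.2761  0.0877] [ 0.4547 -0.2944  0.0255] [ 0.4901 -0.2602  0.0967]
round_stand 0.93 [241.1, 131.8, 330.1, 220.0] [ 0.4835 -0.2693  0.0088] [ 0.425  -0.3257  0.0058] [ 0.5205 -0.2317  0.0165]
[ 0.54691857 -0.24095415  0.37520527] [-0.30639908 -0.11744709 -0.94462997]
```

View pics/w1.png

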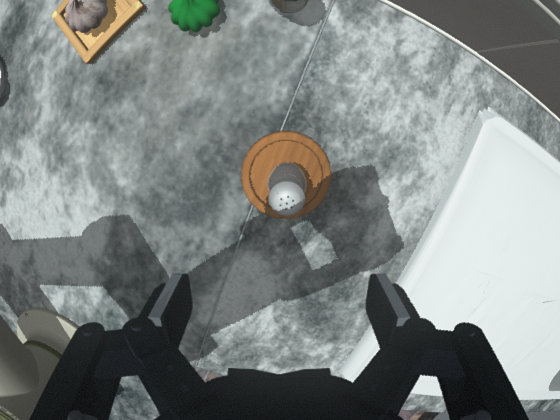

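```bash
cat >> h.py <<'E'
def wplane(u,v,z,C):
    c,R,t=C;x=(np.asarray(u,float)-c['cx'])/c['fx'];y=(np.asarray(v,float)-c['cy'])/c['fy'];th=np.hypot(x,y);s=np.sin(th)/th
    r=np.stack([x*s,y*s,np.cos(th)],1)@R;o=-R.T@t
    return (o+r*((z-o[2])/r[:,2])[:,None])[:,:2]
def hullX(m,z,C):
    m=m.astype(np.uint8);h=cv2.convexHull(max(cv2.findContours(m,0,1)[0],key=len))
    mm=np.zeros_like(m);cv2.fillPoly(mm,[h],1);b=max(cv2.findContours(mm,0,1)[0],key=len)[:,0]
    return wplane(b[:,0],b[:,1],z,C)
E
python3 - <<'E'
from h import *
im,M=wrist('w1b.png');C=cam('wrist')
m=spotter.trace('wrist','round_stand')[0]['pixels']
c,f=circ(hullX(m,.014,C),.0515);print(c.round(4),f[[len(f)//2,-1]].round(4))
g=(spotter.trace('wrist','salt')[0]['pixels'])&(M[...,2]>.076)
P=M[g]
for zz in((.076,.082),(.08,.086),(.084,.09)):
    k=(P[:,2]>zz[0])&(P[:,2]<zz[1]);print(k.sum(),P[k].mean(0).round(4))
f=least_squares(lambda p:np.hypot(*(P[:,:2]-p[:2]).T)**2+ (P[:,2]-p[2])**2-p[3]**2,[.467,-.275,.07,.02]);print('dome',f.x,P[:,2].max(), P[P[:,2].argmax()])
X=hullX(g,.085,C);print('cap hull',X.min(0),X.max(0),X.mean(0),circ(X,.0165)[0])
E
```

```text
[ 0.4719 -0.2792] [0.0006 0.0016]
53 [ 0.4804 -0.2743  0.0789]
95 [ 0.4749 -0.2748  0.0842]
257 [ 0.4727 -0.2766  0.0873]
dome [ 0.46699802 -0.27940963  0.08025987  0.01737541] 0.09832496972904474 [ 0.46850049 -0.27803312  0.09832497]
cap hull [ 0.44924577 -0.29723938] [ 0.48535481 -0.26269859] [ 0.46723932 -0.27989636] [ 0.46714189 -0.279926  ]
```

Call:
jog_arm --plan '[[[-0.07, 0.16, 0, 0, 0, 0], [0, 0, 0.7, 0, 0, 0], [0, 0, 0.7, 0, 0, 0], [0, 0, 0.7, 0, 0, 0], [0, 0, 0.7, 0, 0, 0], [0, 0, 0.7, 0, 0, 0], [0, 0, 0.7, 0, 0, 0], [0, 0, 0.7, 0, 0, 0], [0, 0, 0, 0, 0, 0], [0, 0, 0, 0, 0, 0]]]'

```text
time_s: 4.0
position: [0.4658, -0.2816, 0.0359]
tool_rot: [[0.935, 0.356, 0.0], [0.356, -0.935, -0.0], [0.0, 0.0, -1.0]]
ft_force: [-0.4, 0.2, -0.7]
grip_width: 0.0851
```

Call:
jog_arm --plan '[[[0, 0, 0, 0, 0, 0], [0, 0, 0, 0, 0, 0], [0, 0, 0, 0, 0, 0], [0, 0, 0, 0, 0, 0], [0, 0, 0, 0, 0, 0], [0, 0, 0, 0, 0, 0], [0, 0, 0, 0, 0, 0], [0, 0, 0, 0, 0, 0]]]' --grip -0.5 --squeeze 30

```text
time_s: 4.8
position: [0.4664, -0.281, 0.0365]
tool_rot: [[0.934, 0.357, 0.002], [0.357, -0.934, -0.002], [0.001, 0.002, -1.0]]
ft_force: [-0.5, 0.0, 7.0]
grip_width: 0.0386
```

Call:
jog_arm --plan '[[[0, 0, 0, 0, 0, 0], [0, 0, -0.2, 0, 0, 0], [0, 0, -0.4, 0, 0, 0], [0, 0, -0.4, 0, 0, 0], [0, 0, 0, 0, 0, 0]]]'

```text
time_s: 5.3
position: [0.4667, -0.2812, 0.0774]
tool_rot: [[0.934, 0.357, 0.003], [0.357, -0.934, -0.003], [0.002, 0.004, -1.0]]
ft_force: [-0.8, 0.3, -0.8]
grip_width: 0.0385
```

Run:
```python
from h import *
st();im,M=wrist('w2.png');save(vision.get_image('side')[0][120:200,270:370].repeat(5,0).repeat(5,1),'s2.png')
```

```text
t 5.3 pos [ 0.4667 -0.2812  0.0774] yaw x [0.9341 0.3569 0.0017] z [ 0.0029 -0.0027 -1.    ] F [-0.8  0.3 -0.8] w 0.0385
```

View pics/w2.png

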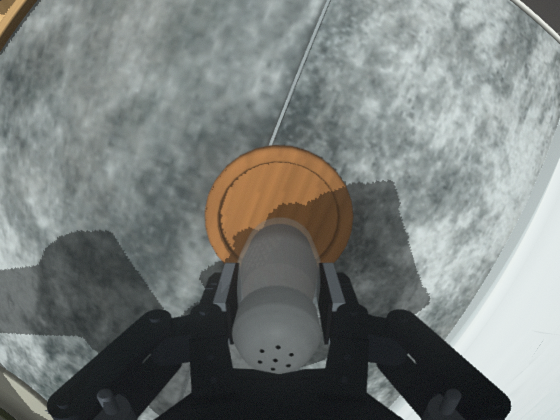

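View pics/s2.png

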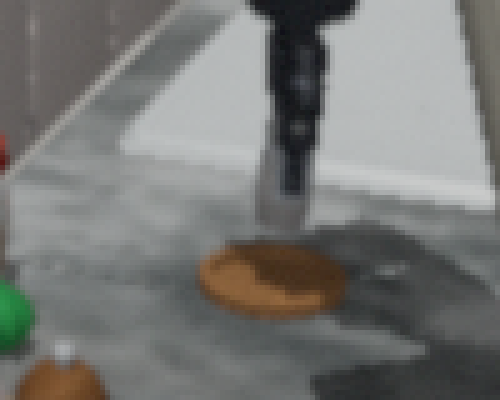

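Call:
jog_arm --plan '[[[0, 0, -0.5, 0, 0, 0], [0.125, -0.8, 0, 0, 0, 0], [0.125, -0.8, 0, 0, 0, 0], [0.125, -0.8, 0, 0, 0, 0], [0.125, -0.8, 0, 0, 0, 0], [0.125, -0.8, 0, 0, 0, 0], [0.125, -0.8, 0, 0, 0, 0], [0.125, -0.8, 0, 0, 0, 0], [0, 0, 0.5, 0, 0, 0], [0, 0, 0.5, 0, 0, 0]]]'

```text
time_s: 6.4
position: [0.4185, -0.0579, 0.0547]
tool_rot: [[0.934, 0.358, 0.0], [0.358, -0.934, -0.0], [0.0, 0.0, -1.0]]
ft_force: [-0.5, -0.7, -1.2]
grip_width: 0.0383
```

Call:
jog_arm --plan '[[[0, 0, 0.3, 0, 0, 0], [0, 0, 0.2, 0, 0, 0], [0, 0, 0.1, 0, 0, 0], [0, 0, 0, 0, 0, 0], [0, 0, 0, 0, 0, 0]]]'

```text
time_s: 6.9
position: [0.4189, -0.059, 0.0315]
tool_rot: [[0.934, 0.357, 0.0], [0.357, -0.934, -0.0], [0.0, 0.0, -1.0]]
ft_force: [0.7, 0.1, -0.3]
grip_width: 0.0388
```

Call:
jog_arm --plan '[[[0, 0, 0.02, 0, 0, 0], [0, 0, 0, 0, 0, 0], [0, 0, 0, 0, 0, 0], [0, 0, 0, 0, 0, 0], [0, 0, 0, 0, 0, 0], [0, 0, -0.3, 0, 0, 0], [0, 0, -0.8, 0, 0, 0], [0, 0, -0.9, 0, 0, 0], [0, 0, -0.9, 0, 0, 0], [0, 0, -0.9, 0, 0, 0]]]' --grip 1

```text
time_s: 7.9
position: [0.4184, -0.0587, 0.1841]
tool_rot: [[0.934, 0.357, -0.0], [0.357, -0.934, 0.0], [-0.0, -0.0, -1.0]]
ft_force: [0.2, -0.4, 0.4]
grip_width: 0.0852
```

Call:
jog_arm --plan '[[[0, 0, -0.9, 0, 0, 0], [0, 0, -0.9, 0, 0, 0], [0, 0, -0.3, 0, 0, 0], [0, 0, 0, 0, 0, 0]]]'

```text
time_s: 8.3
position: [0.4192, -0.059, 0.268]
tool_rot: [[0.934, 0.357, 0.003], [0.357, -0.934, -0.002], [0.003, 0.003, -1.0]]
ft_force: [-0.2, -0.1, -0.2]
grip_width: 0.0852
```

Run:
```python
from h import *
st();C=cam('wrist');im,M=wrist('w3.png')
for q in('salt','pepper','square_stand','dish','garlic'):
    for r in spotter.trace('wrist',q):
        P=M[r['pixels']];P=P[np.isfinite(P[:,0])]
        if len(P):print(q,r['score'],r['rect'],np.median(P,0).round(4),P[P[:,2].argmax()])
print(rel((.459,.203,.30)))
```

```text
t 8.3 pos [ 0.4192 -0.059   0.268 ] yaw x [0.9342 0.3568 0.0027] z [ 0.0034 -0.0016 -1.    ] F [-0.2 -0.1 -0.2] w 0.0852
salt 0.62 [258.1, 153.6, 298.1, 200.4] [ 0.4278 -0.054   0.0823] [ 0.42407541 -0.05172231  0.0915003 ]
pepper 0.82 [2.2, 138.3, 75.3, 203.9] [0.3433 0.2335 0.0787] [0.3330184  0.23292312 0.15587626]
pepper 0.63 [21.1, 49.4, 117.4, 104.9] [0.4637 0.1858 0.1257] [0.45971087 0.20279634 0.17881494]
pepper 0.58 [1.7, 0.0, 70.5, 43.4] [0.5178 0.3116 0.0615] [0.53063481 0.30813079 0.14288499]
square_stand 0.79 [214.0, 1.9, 326.4, 71.6] [0.5771 0.0039 0.0138] [0.57190944 0.03887855 0.03918866]
dish 0.57 [76.5, 39.0, 134.8, 118.2] [0.4658 0.1903 0.0085] [0.43337485 0.20027513 0.01986532]
garlic 0.98 [245.0, 3.6, 293.4, 43.0] [0.5838 0.0153 0.0449] [0.59350649 0.01318195 0.06612014]
garlic 0.92 [357.7, 20.3, 407.2, 64.8] [ 0.6122 -0.1112  0.0387] [ 0.6261292  -0.11434056  0.05942144]
[ 3.28  -5.753 -0.857]
```

View pics/w3.png

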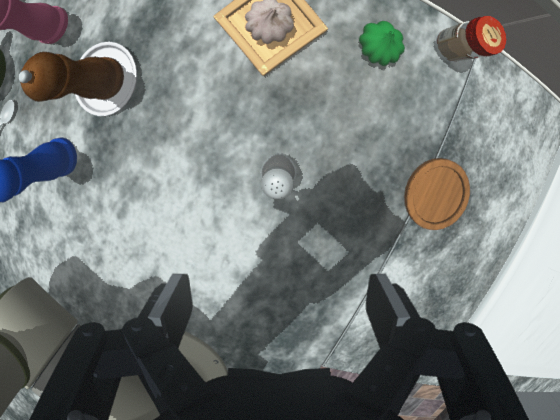

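Call:
jog_arm --plan '[[[0.41, -0.72, 0, 0, 0, 0], [0.41, -0.72, 0, 0, 0, 0], [0.41, -0.72, 0, 0, 0, 0], [0.41, -0.72, 0, 0, 0, 0], [0.41, -0.72, 0, 0, 0, 0], [0.41, -0.72, 0, 0, 0, 0], [0.41, -0.72, 0, 0, 0, 0], [0.41, -0.72, 0, 0, 0, 0], [0, 0, 0, 0, 0, 0], [0, 0, 0, 0, 0, 0]]]'

```text
time_s: 9.6
position: [0.4589, 0.2034, 0.2657]
tool_rot: [[0.934, 0.358, -0.002], [0.358, -0.934, -0.001], [-0.002, -0.0, -1.0]]
ft_force: [0.4, 0.4, -0.1]
grip_width: 0.0856
```

Run:
```python
from h import *
st();C=cam('wrist');im,M=wrist('w4.png');np.savez('pics/w4.npz',im=im,M=M)
for q in('pepper','dish'):
    for r in spotter.trace('wrist',q):
        P=M[r['pixels']];P=P[np.isfinite(P[:,0])]
        if len(P):print(q,r['score'],r['rect'],np.median(P,0).round(4),P[P[:,2].argmax()],im[r['pixels']].mean(0).round())
        if q=='dish':
            c,f=circ(hullX(r['pixels'],.013,C),.0505);print(c.round(4),f[[len(f)//2,-1]].round(4))
        else:
            k=(P[:,2]>.13)&(P[:,2]<.163)
            if k.sum()>50:
                Q=P[k];f=least_squares(lambda p:np.linalg.norm(Q-p[:3],axis=1)-p[3],[*Q.mean(0),.024],loss='soft_l1',f_scale=.002);print('head sphere',f.x.round(4))
            X=hullX(r['pixels']&(M[...,2]>.13)&(M[...,2]<.163),.147,C);print('hull circ',circ(X,.0245))if k.sum()>50 else 0
```

```text
t 9.6 pos [0.4589 0.2034 0.2657] yaw x [ 0.9337  0.358  -0.0016] z [-1.5e-03 -6.0e-04 -1.0e+00] F [ 0.4  0.4 -0.1] w 0.0856
pepper 0.82 [178.9, 223.3, 232.6, 321.7] [0.3505 0.246  0.0842] [0.4533889  0.24748604 0.28262469] [ 56.  79. 140.]
head sphere [0.3315 0.2511 0.1368 0.0246]
hull circ (array([0.33967375, 0.24854976]), array([5.60710585e-05, 6.35479113e-05, 1.03491637e-04, 1.23763861e-04,
       2.03010184e-04, 2.16380408e-04, 2.53597720e-04, 3.22793817e-04,
       4.36382933e-04, 5.26599737e-04, 6.05075509e-04, 6.26481132e-04,
       7.99974033e-04, 8.72078784e-04, 8.84532553e-04, 8.90396608e-04,
       8.95137723e-04, 9.03423209e-04, 9.98432178e-04, 1.09106306e-03,
       1.17500366e-03, 1.25896469e-03, 1.27587920e-03, 1.28658592e-03,
       1.29066625e-03, 1.38962913e-03, 1.40511088e-03, 1.44925531e-03,
       1.50570340e-03, 1.51242659e-03, 1.53450945e-03, 1.72182261e-03,
       1.72182710e-03, 1.73278868e-03, 1.74724703e-03, 1.76634358e-03,
       1.77549227e-03, 1.80918914e-03, 1.83370638e-03, 1.84197076e-03,
       1.88701594e-03, 1.88714320e-03, 1.94495939e-03, 1.9713365
[... 6897 characters left out ...]

       1.42254971e-03, 1.43214125e-03, 1.43219756e-03, 1.45170208e-03,
       1.45224037e-03, 1.45666178e-03, 1.49496523e-03, 1.50755999e-03,
       1.52425942e-03, 1.58972218e-03, 1.60373376e-03, 1.60906137e-03,
       1.67984183e-03, 1.68515198e-03, 1.73634651e-03, 1.74503674e-03,
       1.75943680e-03, 1.84428103e-03, 1.88904806e-03, 1.93875767e-03,
       1.94258943e-03, 2.02414855e-03, 2.12383257e-03, 2.20703250e-03,
       2.21076241e-03, 2.24014555e-03, 2.29510311e-03, 2.33330206e-03,
       2.37548564e-03, 2.48107514e-03, 2.61158816e-03]))
dish 0.61 [240.9, 128.4, 317.8, 202.1] [0.4794 0.2236 0.0082] [0.47901438 0.1866922  0.1493949 ] [216. 218. 219.]
[0.4619 0.2061] [0.001  0.0168]
```

View pics/w4.png

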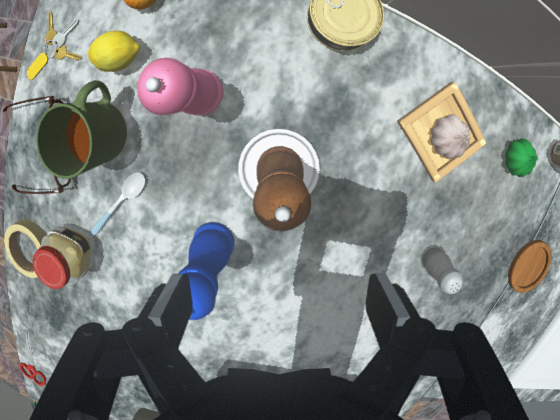

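Call:
jog_arm --plan '[[[0.02, 0.04, 0.6, 0, 0, 0], [0, 0, 0.6, 0, 0, 0], [0, 0, 0.6, 0, 0, 0], [0, 0, 0.6, 0, 0, 0], [0, 0, 0.6, 0, 0, 0], [0, 0, 0.6, 0, 0, 0], [0, 0, 0, 0, 0, 0], [0, 0, 0, 0, 0, 0]]]'

```text
time_s: 10.55
position: [0.4608, 0.2014, 0.1232]
tool_rot: [[0.935, 0.356, 0.0], [0.356, -0.935, 0.0], [0.0, 0.0, -1.0]]
ft_force: [0.5, 0.1, 0.2]
grip_width: 0.0854
```

Call:
jog_arm --plan '[[[0, 0, 0, 0, 0, 0], [0, 0, 0, 0, 0, 0], [0, 0, 0, 0, 0, 0], [0, 0, 0, 0, 0, 0], [0, 0, 0, 0, 0, 0], [0, 0, 0, 0, 0, 0], [0, 0, 0, 0, 0, 0], [0, 0, 0, 0, 0, 0]]]' --grip -0.3 --squeeze 45

```text
time_s: 11.35
position: [0.4612, 0.202, 0.1239]
tool_rot: [[0.934, 0.357, 0.003], [0.357, -0.934, 0.0], [0.003, 0.001, -1.0]]
ft_force: [-0.3, -0.3, 7.5]
grip_width: 0.0465
```

Run:
```python
from h import *
st();im,M=wrist('w5.png');save(vision.get_image('side')[0][140:270,210:350].repeat(4,0).repeat(4,1),'s5.png')
```

```text
t 11.35 pos [0.4612 0.202  0.1239] yaw x [0.9342 0.3569 0.0029] z [ 3.e-03  3.e-04 -1.e+00] F [-0.3 -0.3  7.5] w 0.0465
```

View pics/w5.png

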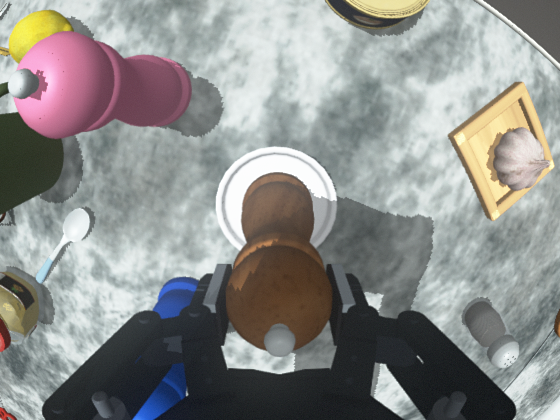

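View pics/s5.png

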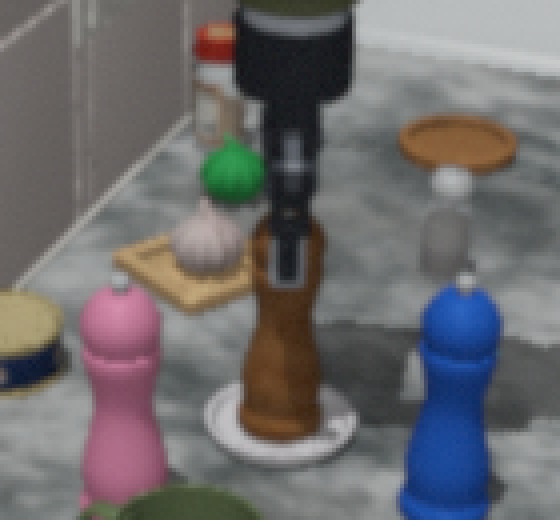

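Call:
jog_arm --plan '[[[0, 0, -0.2, 0, 0, 0], [0, 0, -0.4, 0, 0, 0], [0, 0, -0.6, 0, 0, 0], [0, 0, -0.8, 0, 0, 0], [0, 0, -0.8, 0, 0, 0], [0, 0, -0.4, 0, 0, 0], [0, 0, 0, 0, 0, 0], [0, 0, 0, 0, 0, 0]]]'

```text
time_s: 12.25
position: [0.46, 0.2019, 0.2499]
tool_rot: [[0.934, 0.357, -0.001], [0.357, -0.934, -0.0], [-0.001, -0.0, -1.0]]
ft_force: [0.5, -0.0, -2.5]
grip_width: 0.0467
```

Run:
```python
from h import *
st();C=cam('wrist');im,M=wrist('w6.png');print(rel((.472,-.279,.25)))
im2,d=vision.get_image('side');save(im2[80:280,200:400].repeat(3,0).repeat(3,1),'s6.png')
r=spotter.trace('wrist','dish')[0];c,f=circ(hullX(r['pixels'],.013,C),.0505);print(c.round(4),f[[len(f)//2,-1]].round(4))
```

```text
t 12.25 pos [0.46   0.2019 0.2499] yaw x [ 0.9341  0.3569 -0.001 ] z [-1.e-03 -1.e-04 -1.e+00] F [ 0.5 -0.  -2.5] w 0.0467
[-4.0050e+00  1.1339e+01 -1.1000e-02]
[0.4625 0.2057] [0.0012 0.0233]
```

View pics/w6.png

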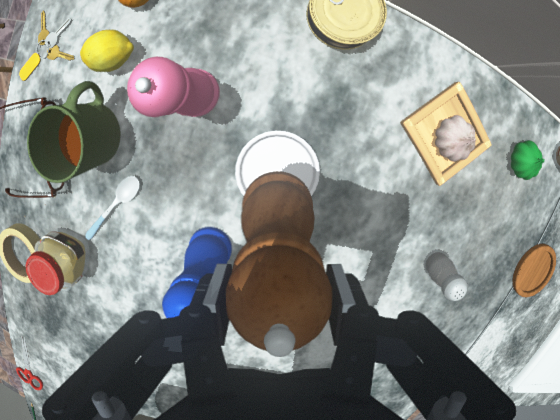

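View pics/s6.png

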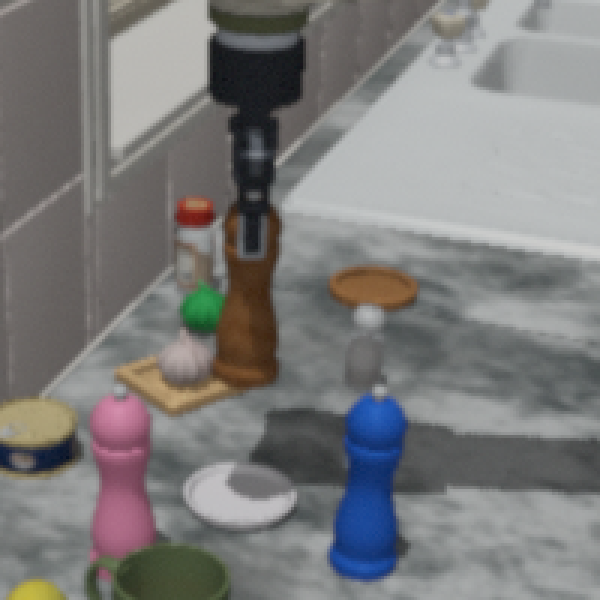

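Call:
jog_arm --plan '[[[-0.1, 0.28, 0, 0, 0, 0], [-0.2, 0.56, 0, 0, 0, 0], [-0.27, 0.77, 0, 0, 0, 0], [-0.27, 0.77, 0, 0, 0, 0], [-0.27, 0.77, 0, 0, 0, 0], [-0.27, 0.77, 0, 0, 0, 0], [-0.27, 0.77, 0, 0, 0, 0], [-0.27, 0.77, 0, 0, 0, 0], [-0.27, 0.77, 0, 0, 0, 0], [-0.27, 0.77, 0, 0, 0, 0]]]'

```text
time_s: 13.4
position: [0.4677, -0.0966, 0.2501]
tool_rot: [[0.934, 0.356, -0.001], [0.356, -0.934, 0.0], [-0.001, -0.001, -1.0]]
ft_force: [0.3, 0.1, -2.3]
grip_width: 0.0468
```

Call:
jog_arm --plan '[[[-0.27, 0.77, 0, 0, 0, 0], [-0.27, 0.77, 0, 0, 0, 0], [-0.27, 0.77, 0, 0, 0, 0], [-0.27, 0.77, 0, 0, 0, 0], [-0.27, 0.77, 0, 0, 0, 0], [-0.2, 0.56, 0, 0, 0, 0], [-0.1, 0.28, 0, 0, 0, 0], [0, 0, 0, 0, 0, 0], [0, 0, 0, 0, 0, 0]]]'

```text
time_s: 14.3
position: [0.4734, -0.2928, 0.2503]
tool_rot: [[0.934, 0.357, -0.0], [0.357, -0.934, 0.001], [-0.0, -0.001, -1.0]]
ft_force: [-0.2, -0.1, -2.3]
grip_width: 0.0467
```

Run:
```python
from h import *
st();C=cam('wrist');im,M=wrist('w7.png');print(rel((.472,-.279,.124)))
r=spotter.trace('wrist','round_stand')[0];c,f=circ(hullX(r['pixels'],.014,C),.0515);print(c.round(4),f[[len(f)//2,-1]].round(4))
im2,d=vision.get_image('side');save(im2[60:200,250:400].repeat(4,0).repeat(4,1),'s7.png')
```

```text
t 14.3 pos [ 0.4734 -0.2928  0.2503] yaw x [ 9.341e-01  3.569e-01 -2.000e-04] z [-5.e-04  8.e-04 -1.e+00] F [-0.2 -0.1 -2.3] w 0.0467
[ 0.084 -0.326  3.163]
[ 0.474  -0.2777] [0.0011 0.0225]
```

View pics/w7.png

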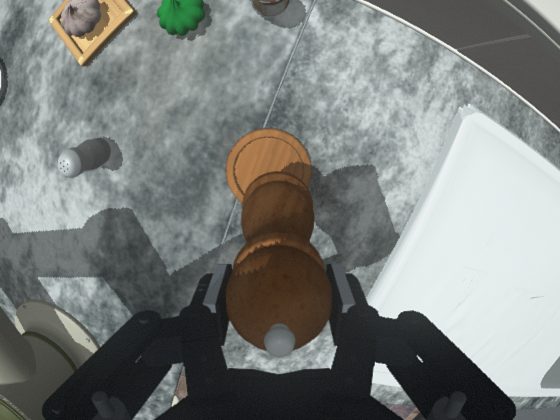

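View pics/s7.png

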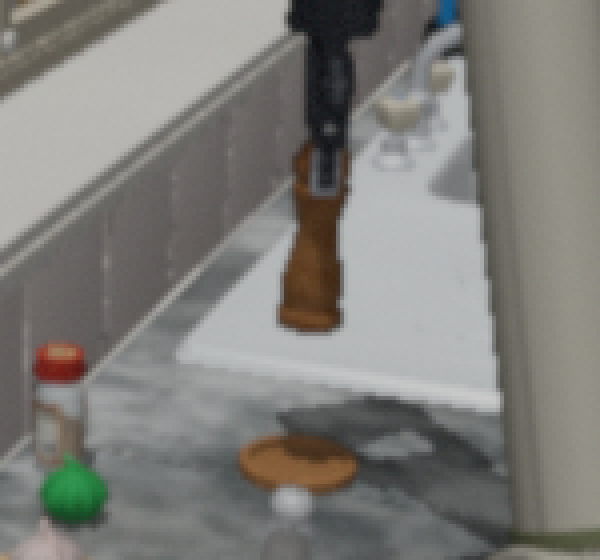

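Call:
jog_arm --plan '[[[0.08, -0.33, 0, 0, 0, 0], [0, 0, 0.5, 0, 0, 0], [0, 0, 0.6, 0, 0, 0], [0, 0, 0.6, 0, 0, 0], [0, 0, 0.6, 0, 0, 0], [0, 0, 0.4, 0, 0, 0], [0, 0, 0.25, 0, 0, 0], [0, 0, 0.1, 0, 0, 0], [0, 0, 0, 0, 0, 0], [0, 0, 0, 0, 0, 0]]]'

```text
time_s: 15.45
position: [0.4723, -0.2801, 0.1294]
tool_rot: [[0.934, 0.357, 0.001], [0.357, -0.934, -0.001], [0.001, 0.001, -1.0]]
ft_force: [0.9, 0.3, -2.8]
grip_width: 0.0466
```

Run:
```python
from h import *
st();im,M=wrist('w8.png');print(rel((.472,-.279,.124)))
im2,d=vision.get_image('side');save(im2[80:200,250:400].repeat(4,0).repeat(4,1),'s8.png')
```

```text
t 15.45 pos [ 0.4723 -0.2801  0.1294] yaw x [9.341e-01 3.570e-01 7.000e-04] z [ 0.0012 -0.001  -1.    ] F [ 0.9  0.3 -2.8] w 0.0466
[ 0.004 -0.03   0.135]
```

View pics/w8.png

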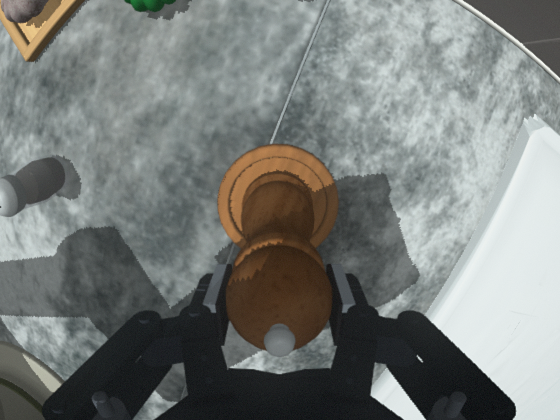

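View pics/s8.png

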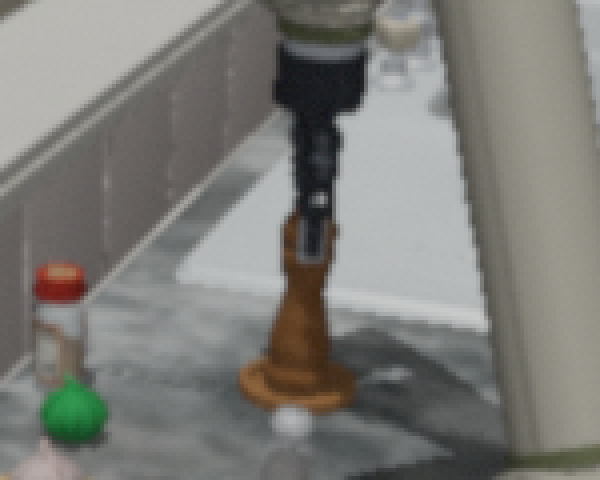

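Call:
jog_arm --plan '[[[0, -0.02, 0.06, 0, 0, 0], [0, 0, 0.06, 0, 0, 0], [0, 0, 0.03, 0, 0, 0], [0, 0, 0, 0, 0, 0], [0, 0, 0, 0, 0, 0]]]'

```text
time_s: 16.05
position: [0.4721, -0.2795, 0.1238]
tool_rot: [[0.934, 0.357, 0.002], [0.357, -0.934, -0.001], [0.001, 0.002, -1.0]]
ft_force: [-1.4, 1.0, 8.6]
grip_width: 0.0465
```

Contact. Release and lift.

Call:
jog_arm --plan '[[[0, 0, -0.01, 0, 0, 0], [0, 0, 0, 0, 0, 0], [0, 0, 0, 0, 0, 0], [0, 0, 0, 0, 0, 0], [0, 0, 0, 0, 0, 0], [0, 0, -0.2, 0, 0, 0], [0, 0, -0.7, 0, 0, 0], [0, 0, -0.9, 0, 0, 0], [0, 0, -0.9, 0, 0, 0], [0, 0, -0.9, 0, 0, 0]]]' --grip 1

```text
time_s: 17.05
position: [0.4715, -0.2791, 0.2691]
tool_rot: [[0.934, 0.357, 0.0], [0.357, -0.934, -0.0], [0.0, 0.001, -1.0]]
ft_force: [-0.6, -0.8, 0.1]
grip_width: 0.0853
```

```bash
cat >> h.py <<'E'
def pepfix(M,C,near):
    for r in spotter.trace('wrist','pepper'):
        P=M[r['pixels']];P=P[np.isfinite(P[:,0])];k=(P[:,2]>.13)&(P[:,2]<.163)
        Q=P[k]
        if len(Q)<50 or np.hypot(*(np.median(Q,0)[:2]-near))>.05: continue
        f=least_squares(lambda p:np.linalg.norm(Q-p[:3],axis=1)-p[3],[*Q.mean(0),.024],loss='soft_l1',f_scale=.002);print('head sphere',f.x.round(4))
        T=P[P[:,2]>.168];print('knob',T.mean(0).round(4),len(T))
E
python3 - <<'E'
from h import *
st();C=cam('wrist');im,M=wrist('w9.png');pepfix(M,C,(.472,-.279))
r=spotter.trace('wrist','round_stand')[0];c,f=circ(hullX(r['pixels'],.014,C),.0515);print(c.round(4),f[[len(f)//2,-1]].round(4))
for q in('square_stand','garlic'):
    for r in spotter.trace('wrist',q):
        X=hullX(r['pixels'],.014,C);print(q,r['score'],cv2.minAreaRect((X*1000).astype(np.float32)))
print(rel((.585,.018,.25)))
E
```

```text
t 17.05 pos [ 0.4715 -0.2791  0.2691] yaw x [9.342e-01 3.568e-01 2.000e-04] z [ 4.e-04 -4.e-04 -1.e+00] F [-0.6 -0.8  0.1] w 0.0853
head sphere [ 0.4713 -0.2793  0.1426  0.0249]
knob [ 0.4722 -0.2793  0.1756] 186
[ 0.4738 -0.2781] [0.0009 0.0165]
square_stand 0.74 ((591.2577514648438, 16.171913146972656), (107.80931091308594, 103.30259704589844), 58.98686218261719)
garlic 0.68 ((587.7939453125, 28.620071411132812), (56.339664459228516, 68.04015350341797), 7.752323627471924)
garlic 0.6 ((617.27587890625, -112.91385650634766), (52.26981735229492, 59.021732330322266), 14.44749927520752)
[ 5.302 -5.924  0.414]
```

View pics/w9.png

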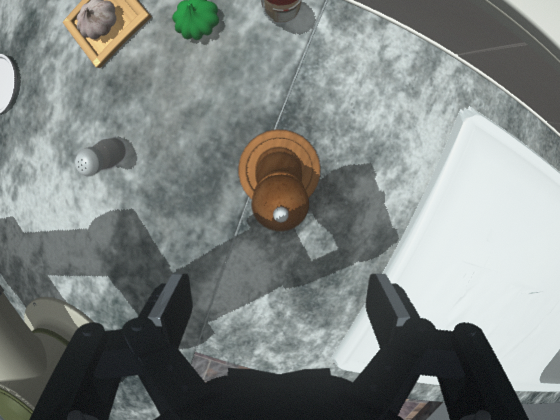

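Call:
jog_arm --plan '[[[0.53, -0.59, 0, 0, 0, 0], [0.53, -0.59, 0, 0, 0, 0], [0.53, -0.59, 0, 0, 0, 0], [0.53, -0.59, 0, 0, 0, 0], [0.53, -0.59, 0, 0, 0, 0], [0.53, -0.59, 0, 0, 0, 0], [0.53, -0.59, 0, 0, 0, 0], [0.53, -0.59, 0.2, 0, 0, 0], [0.53, -0.59, 0.3, 0, 0, 0], [0.53, -0.59, 0.4, 0, 0, 0]]]'

```text
time_s: 18.3
position: [0.5856, 0.0181, 0.2295]
tool_rot: [[0.934, 0.357, -0.001], [0.357, -0.934, 0.0], [-0.001, -0.001, -1.0]]
ft_force: [-0.1, -0.6, 0.4]
grip_width: 0.0856
```

```bash
cat >> h.py <<'E'
def sq(m,C):
    from scipy.spatial import cKDTree
    X=hullX(m,.014,C)
    def f(p):
        c,s=np.cos(p[2]),np.sin(p[2]);Y=(X-p[:2])@np.array([[c,-s],[s,c]]);a=abs(Y);return a.max(1)-.0505
    b=min((least_squares(f,[*X.mean(0),a],loss='soft_l1',f_scale=.001) for a in np.radians([0,20,45,59,75])),key=lambda r:r.cost)
    return b.x.round(4),np.median(abs(b.fun)).round(4)
E
python3 - <<'E'
from h import *
st();C=cam('wrist');im,M=wrist('w10.png')
for r in spotter.trace('wrist','square_stand')[:1]: print('sq',r['score'],sq(r['pixels'],C))
for r in spotter.trace('wrist','garlic'):
    P=M[r['pixels']];P=P[np.isfinite(P[:,0])];print('garlic',r['score'],r['rect'],np.median(P,0).round(4),P[P[:,2].argmax()],np.percentile(P,2,0).round(4),np.percentile(P,98,0).round(4))
    X=hullX(r['pixels'],.031,C);c,f=circ(X,.0285);print(c.round(4),np.median(f).round(4),f[-1])
E
```

```text
t 18.3 pos [0.5856 0.0181 0.2295] yaw x [ 0.9342  0.3568 -0.0013] z [-1.5e-03  3.0e-04 -1.0e+00] F [-0.1 -0.6  0.4] w 0.0856
sq 0.84 (array([0.5925, 0.0186, 1.018 ]), np.float64(0.0005))
garlic 0.87 [254.6, 154.6, 306.6, 201.8] [0.5928 0.0204 0.0448] [0.59532283 0.01419577 0.06611451] [ 0.5658 -0.0059  0.0273] [0.6145 0.0434 0.0595]
[0.5886 0.0185] 0.0005 0.0016519456265832906
garlic 0.84 [374.5, 171.2, 418.9, 217.8] [ 0.6209 -0.1075  0.0383] [ 0.6255729  -0.11459668  0.05881281] [ 0.5943 -0.1357  0.0186] [ 0.6438 -0.0883  0.0525]
[ 0.6192 -0.1121] 0.0006 0.0024504963085787146
```

View pics/w10.png

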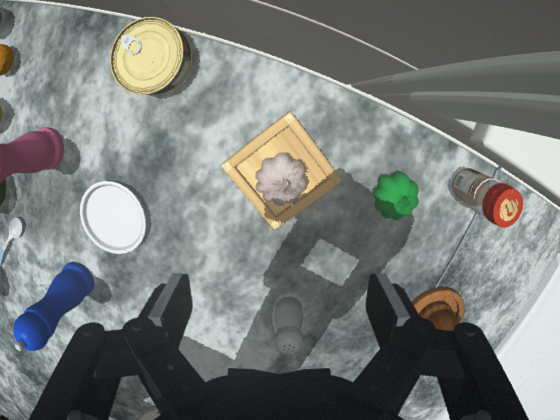

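Call:
jog_arm --plan '[[[0.04, 0, 0.7, 0, 0, 0], [0, 0, 0.8, 0, 0, 0], [0, 0, 0.8, 0, 0, 0], [0, 0, 0.8, 0, 0, 0], [0, 0, 0.8, 0, 0, 0], [0, 0, 0.6, 0, 0, 0], [0, 0, 0.45, 0, 0, 0], [0, 0, 0.2, 0, 0, 0], [0, 0, 0, 0, 0, 0], [0, 0, 0, 0, 0, 0]]]'

```text
time_s: 19.45
position: [0.5874, 0.0169, 0.0257]
tool_rot: [[0.934, 0.356, 0.001], [0.356, -0.934, -0.0], [0.001, 0.001, -1.0]]
ft_force: [-0.1, -0.3, 0.4]
grip_width: 0.0853
```

Run:
```python
from h import *
st();C=cam('wrist');im,M=wrist('w11.png')
```

```text
t 19.45 pos [0.5874 0.0169 0.0257] yaw x [9.343e-01 3.564e-01 9.000e-04] z [ 1.1e-03 -3.0e-04 -1.0e+00] F [-0.1 -0.3  0.4] w 0.0853
```

View pics/w11.png

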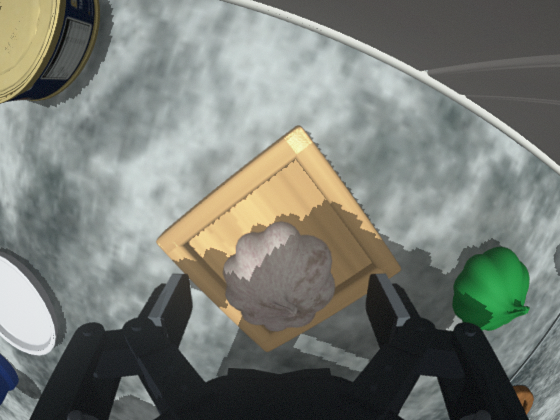

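Call:
jog_arm --plan '[[[0, -0.03, 0.1, 0, 0, 0], [0, 0, 0.08, 0, 0, 0], [0, 0, 0, 0, 0, 0]]]'

```text
time_s: 19.8
position: [0.5864, 0.0186, 0.0175]
tool_rot: [[0.934, 0.357, -0.001], [0.357, -0.934, 0.0], [-0.0, -0.0, -1.0]]
ft_force: [-0.6, -0.0, 0.2]
grip_width: 0.0855
```

Call:
jog_arm --plan '[[[0, 0, 0, 0, 0, 0], [0, 0, 0, 0, 0, 0], [0, 0, 0, 0, 0, 0], [0, 0, 0, 0, 0, 0], [0, 0, 0, 0, 0, 0], [0, 0, 0, 0, 0, 0], [0, 0, 0, 0, 0, 0]]]' --grip 0.0 --squeeze 25

```text
time_s: 20.5
position: [0.5868, 0.0185, 0.0183]
tool_rot: [[0.934, 0.357, 0.001], [0.357, -0.934, -0.0], [0.001, 0.0, -1.0]]
ft_force: [-1.2, -0.3, 5.2]
grip_width: 0.0528
```

Run:
```python
from h import *
st();C=cam('wrist');im,M=wrist('w12.png')
```

```text
t 20.5 pos [0.5868 0.0185 0.0183] yaw x [9.342e-01 3.567e-01 6.000e-04] z [ 7.e-04 -1.e-04 -1.e+00] F [-1.2 -0.3  5.2] w 0.0528
```

View pics/w12.png

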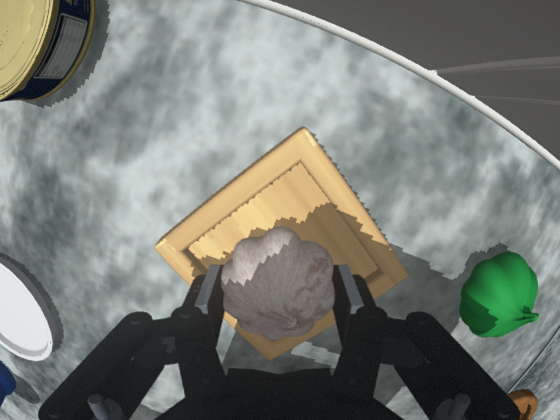

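Call:
jog_arm --plan '[[[0, 0, -0.2, 0, 0, 0], [0, 0, -0.6, 0, 0, 0], [0, 0, -0.8, 0, 0, 0], [0, 0, -0.5, 0, 0, 0], [-0.1, -0.43, 0, 0, 0, 0], [-0.18, -0.78, 0, 0, 0, 0], [-0.18, -0.78, 0, 0, 0, 0], [-0.18, -0.78, 0, 0, 0, 0], [-0.18, -0.78, 0, 0, 0, 0], [-0.18, -0.78, 0, 0, 0, 0]]]'

```text
time_s: 21.55
position: [0.4853, 0.1675, 0.1009]
tool_rot: [[0.934, 0.357, -0.002], [0.357, -0.934, 0.0], [-0.002, -0.001, -1.0]]
ft_force: [1.0, -0.0, -0.5]
grip_width: 0.0527
```

Call:
jog_arm --plan '[[[-0.17, -0.76, 0, 0, 0, 0], [-0.1, -0.4, 0, 0, 0, 0], [0, 0, 0, 0, 0, 0], [0, 0, 0, 0, 0, 0]]]'

```text
time_s: 21.95
position: [0.4602, 0.2057, 0.1012]
tool_rot: [[0.934, 0.358, -0.001], [0.358, -0.934, -0.0], [-0.001, -0.0, -1.0]]
ft_force: [0.2, 0.0, 0.3]
grip_width: 0.0526
```

Run:
```python
from h import *
st();C=cam('wrist');im,M=wrist('w13.png');print(rel((.461,.2055,.0195)))
r=spotter.trace('wrist','dish')[0];c,f=circ(hullX(r['pixels'],.013,C),.0505);print(r['rect'],c.round(4),f[[len(f)//2,-1]].round(4))
im2,d=vision.get_image('top');save(im2,'t13.png');print(gradfit(im2,(.460,.205),.051,.013))
```

```text
t 21.95 pos [0.4602 0.2057 0.1012] yaw x [ 0.9339  0.3576 -0.001 ] z [-9.e-04 -3.e-04 -1.e+00] F [0.2 0.  0.3] w 0.0526
[ 1.100e-02 -2.000e-03  2.046e+00]
[217.9, 148.9, 344.1, 253.8] [0.4618 0.2055] [0.001  0.0196]
(np.float32(21.547834), np.float64(0.458), np.float64(0.204))
```

View pics/w13.png

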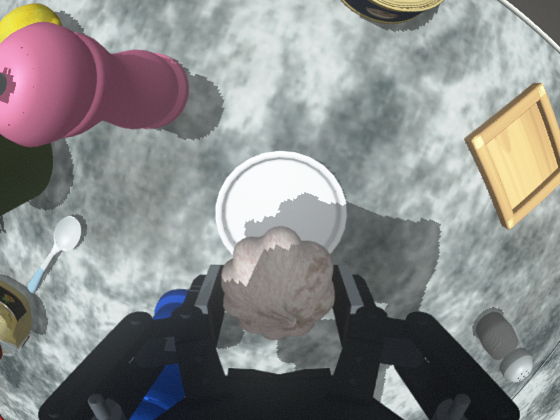

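Call:
jog_arm --plan '[[[0.01, 0, 0.4, 0, 0, 0], [0, 0, 0.5, 0, 0, 0], [0, 0, 0.5, 0, 0, 0], [0, 0, 0.35, 0, 0, 0], [0, 0, 0.2, 0, 0, 0], [0, 0, 0.1, 0, 0, 0], [0, 0, 0, 0, 0, 0], [0, 0, 0, 0, 0, 0]]]'

```text
time_s: 22.9
position: [0.4615, 0.2057, 0.0202]
tool_rot: [[0.934, 0.357, 0.001], [0.357, -0.934, 0.0], [0.001, 0.0, -1.0]]
ft_force: [-0.6, -0.4, -0.1]
grip_width: 0.0527
```

Call:
jog_arm --plan '[[[0, 0, 0.03, 0, 0, 0], [0, 0, 0.02, 0, 0, 0], [0, 0, 0, 0, 0, 0], [0, 0, 0, 0, 0, 0]]]'

```text
time_s: 23.3
position: [0.4614, 0.2057, 0.0183]
tool_rot: [[0.934, 0.357, 0.001], [0.357, -0.934, 0.0], [0.001, 0.0, -1.0]]
ft_force: [-1.4, -0.4, 6.0]
grip_width: 0.0525
```

Call:
jog_arm --plan '[[[0, 0, 0, 0, 0, 0], [0, 0, 0, 0, 0, 0], [0, 0, 0, 0, 0, 0], [0, 0, 0, 0, 0, 0], [0, 0, -0.3, 0, 0, 0], [0, 0, -0.7, 0, 0, 0], [0, 0, -0.9, 0, 0, 0], [0, 0, -0.9, 0, 0, 0], [0, 0, -0.9, 0, 0, 0], [0, 0, -0.9, 0, 0, 0]]]' --grip 1

```text
time_s: 24.3
position: [0.4608, 0.2056, 0.2032]
tool_rot: [[0.934, 0.357, -0.0], [0.357, -0.934, -0.0], [-0.0, -0.0, -1.0]]
ft_force: [-0.0, 0.3, -0.8]
grip_width: 0.0854
```

Run:
```python
from h import *
st();C=cam('wrist');im,M=wrist('w14.png');print(rel((.42,-.059,.23)))
r=spotter.trace('wrist','dish')[0];c,f=circ(hullX(r['pixels'],.013,C),.0505);print(r['rect'],c.round(4),f[[len(f)//2,-1]].round(4))
for r in spotter.trace('wrist','garlic'):
    P=M[r['pixels']];P=P[np.isfinite(P[:,0])];print('garlic',r['score'],r['rect'],P[P[:,2].argmax()])
    X=hullX(r['pixels'],.031,C);c,f=circ(X,.0285);print(c.round(4),np.median(f).round(4),f[-1])
for r in spotter.trace('wrist','salt'):
    P=M[r['pixels']];P=P[np.isfinite(P[:,0])];print('salt',r['score'],r['rect'],P[P[:,2].argmax()])
```

```text
t 24.3 pos [0.4608 0.2056 0.2032] yaw x [ 9.342e-01  3.568e-01 -1.000e-04] z [-1.e-04 -0.e+00 -1.e+00] F [-0.   0.3 -0.8] w 0.0854
[-3.365  5.809 -0.549]
[234.8, 135.6, 325.1, 232.8] [0.4608 0.205 ] [0.0003 0.0014]
garlic 0.97 [531.3, 146.2, 560.0, 187.6] [ 0.6164308  -0.10934833  0.04930107]
[ 0.6146 -0.1031] 0.0018 0.0112250445609401
salt 0.56 [436.3, 267.6, 488.3, 320.8] [ 0.41900616 -0.05590724  0.09134172]
```

View pics/w14.png

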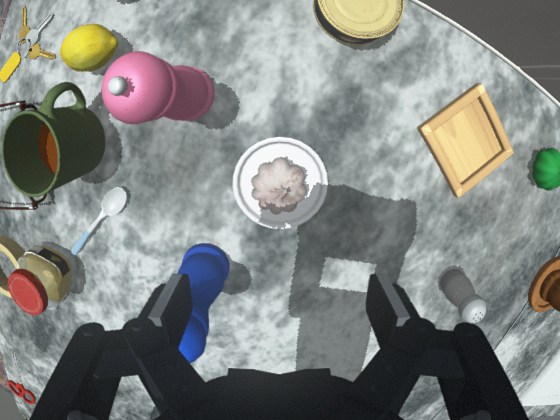

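Garlic sits upright in the dish (about pixel 280,183), dish centre fits (0.461, 0.205). Next: hover over the salt.

Call:
jog_arm --plan '[[[-0.42, 0.726, -0.2, 0, 0, 0], [-0.42, 0.726, -0.2, 0, 0, 0], [-0.42, 0.726, -0.1, 0, 0, 0], [-0.42, 0.726, 0, 0, 0, 0], [-0.42, 0.726, 0, 0, 0, 0], [-0.42, 0.726, 0, 0, 0, 0], [-0.42, 0.726, 0, 0, 0, 0], [-0.42, 0.726, 0, 0, 0, 0], [0, 0, 0, 0, 0, 0], [0, 0, 0, 0, 0, 0]]]'

```text
time_s: 25.5
position: [0.418, -0.0594, 0.2206]
tool_rot: [[0.935, 0.355, -0.002], [0.355, -0.935, 0.001], [-0.002, -0.002, -1.0]]
ft_force: [-0.2, 1.2, -0.0]
grip_width: 0.0851
```

Run:
```python
from h import *
st();C=cam('wrist');im,M=wrist('w15.png')
for r in spotter.trace('wrist','salt')[:1]:
    g=r['pixels']&(M[...,2]>.07);P=M[g]
    f=least_squares(lambda p:np.linalg.norm(P-p[:3],axis=1)-p[3],[*P.mean(0),.017],loss='soft_l1',f_scale=.002);print('dome',r['rect'],f.x.round(4),P[P[:,2].argmax()])
    X=hullX(g,.079,C);print('cap',circ(X,.0168)[0]);print(rel((*circ(X,.0168)[0],.0305)))
```

```text
t 25.5 pos [ 0.418  -0.0594  0.2206] yaw x [ 0.9348  0.3552 -0.0017] z [-0.0023  0.0014 -1.    ] F [-0.2  1.2 -0. ] w 0.0851
dome [257.7, 157.5, 300.6, 210.5] [ 0.4193 -0.0567  0.0738  0.0177] [ 0.41556558 -0.05760613  0.09200336]
cap [ 0.42022307 -0.05621862]
[ 0.07  -0.029  4.763]
```

View pics/w15.png

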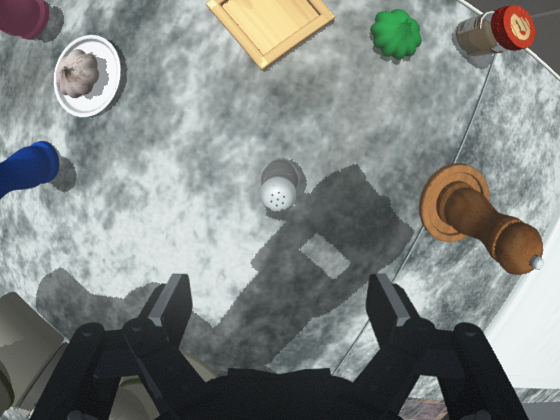

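Call:
jog_arm --plan '[[[0.05, -0.05, 0.6, 0, 0, 0], [0, 0, 0.8, 0, 0, 0], [0, 0, 0.8, 0, 0, 0], [0, 0, 0.8, 0, 0, 0], [0, 0, 0.8, 0, 0, 0], [0, 0, 0.6, 0, 0, 0], [0, 0, 0.36, 0, 0, 0], [0, 0, 0, 0, 0, 0], [0, 0, 0, 0, 0, 0]]]'

```text
time_s: 26.5
position: [0.4198, -0.0561, 0.0315]
tool_rot: [[0.934, 0.358, -0.0], [0.358, -0.934, 0.0], [-0.0, -0.0, -1.0]]
ft_force: [0.3, -0.5, 0.8]
grip_width: 0.0855
```

Call:
jog_arm --plan '[[[0, 0, 0, 0, 0, 0], [0, 0, 0, 0, 0, 0], [0, 0, 0, 0, 0, 0], [0, 0, 0, 0, 0, 0], [0, 0, 0, 0, 0, 0], [0, 0, 0, 0, 0, 0], [0, 0, 0, 0, 0, 0], [0, 0, 0, 0, 0, 0], [0, 0, 0, 0, 0, 0]]]' --grip -0.5 --squeeze 30

```text
time_s: 27.4
position: [0.4201, -0.0569, 0.0321]
tool_rot: [[0.934, 0.357, 0.002], [0.357, -0.934, -0.001], [0.001, 0.001, -1.0]]
ft_force: [-1.0, 0.9, 8.1]
grip_width: 0.0381
```

Run:
```python
from h import *
st();print(rel((.591,.0185,.0365)))
```

```text
t 27.4 pos [ 0.4201 -0.0569  0.0321] yaw x [0.9342 0.3567 0.0013] z [ 1.7e-03 -6.0e-04 -1.0e+00] F [-1.   0.9  8.1] w 0.0381
[ 4.664 -0.237 -0.104]
```

Call:
jog_arm --plan '[[[0, 0, -0.2, 0, 0, 0], [0, 0, -0.6, 0, 0, 0], [0, 0, -0.8, 0, 0, 0], [0.4, -0.02, 0, 0, 0, 0], [0.78, -0.04, 0, 0, 0, 0], [0.78, -0.04, 0, 0, 0, 0], [0.78, -0.04, 0, 0, 0, 0], [0.78, -0.04, 0, 0, 0, 0], [0.78, -0.04, 0, 0, 0, 0], [0.36, -0.02, 0, 0, 0, 0]]]'

```text
time_s: 28.4
position: [0.592, 0.0198, 0.0956]
tool_rot: [[0.934, 0.358, 0.001], [0.358, -0.934, 0.0], [0.001, 0.0, -1.0]]
ft_force: [-0.2, 0.6, -2.3]
grip_width: 0.0385
```

Call:
jog_arm --plan '[[[0, 0, 0, 0, 0, 0], [0, 0, 0, 0, 0, 0]]]'

```text
time_s: 28.6
position: [0.5896, 0.0187, 0.0953]
tool_rot: [[0.934, 0.357, -0.001], [0.357, -0.934, 0.0], [-0.001, -0.0, -1.0]]
ft_force: [-0.4, 0.4, -1.9]
grip_width: 0.0381
```

Run:
```python
from h import *
st();print(rel((.591,.0185,.0395)))
C=cam('wrist');im,M=wrist('w16.png')
for r in spotter.trace('wrist','square_stand')[:1]: print('sq',r['score'],sq(r['pixels'],C))
```

```text
t 28.6 pos [0.5896 0.0187 0.0953] yaw x [ 0.9341  0.357  -0.001 ] z [-1.1e-03  1.0e-04 -1.0e+00] F [-0.4  0.4 -1.9] w 0.0381
[0.031 0.018 1.395]
sq 0.56 (array([0.5931, 0.0189, 1.0173]), np.float64(0.0004))
```

View pics/w16.png

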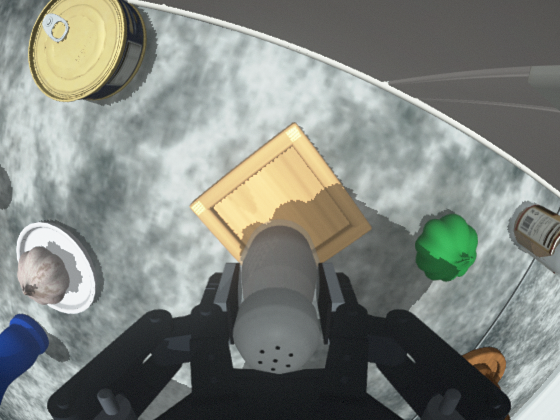

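Call:
jog_arm --plan '[[[0.05, 0.02, 0.3, 0, 0, 0], [0, 0, 0.4, 0, 0, 0], [0, 0, 0.4, 0, 0, 0], [0, 0, 0.2, 0, 0, 0], [0, 0, 0.08, 0, 0, 0], [0, 0, 0.03, 0, 0, 0], [0, 0, 0, 0, 0, 0], [0, 0, 0, 0, 0, 0]]]'

```text
time_s: 29.5
position: [0.5928, 0.0187, 0.0395]
tool_rot: [[0.934, 0.357, 0.001], [0.357, -0.934, -0.0], [0.001, 0.001, -1.0]]
ft_force: [-0.1, -0.7, -1.2]
grip_width: 0.0381
```

Call:
jog_arm --plan '[[[-0.01, 0, 0.03, 0, 0, 0], [0, 0, 0.02, 0, 0, 0], [0, 0, 0, 0, 0, 0], [0, 0, 0, 0, 0, 0]]]'

```text
time_s: 29.9
position: [0.5927, 0.0186, 0.0382]
tool_rot: [[0.934, 0.357, 0.002], [0.357, -0.934, -0.0], [0.002, 0.001, -1.0]]
ft_force: [-1.2, 0.4, 6.6]
grip_width: 0.0384
```

Touching down; release, lift, back off to a clear view.

Call:
jog_arm --plan '[[[0, 0, 0, 0, 0, 0], [0, 0, 0, 0, 0, 0], [0, 0, 0, 0, 0, 0], [0, 0, 0, 0, 0, 0], [0, 0, 0, 0, 0, 0], [0, 0, -0.3, 0, 0, 0], [0, 0, -0.7, 0, 0, 0], [0, 0, -0.9, 0, 0, 0], [0, 0, -0.9, 0, 0, 0], [0, 0, -0.9, 0, 0, 0]]]' --grip 1

```text
time_s: 30.9
position: [0.5919, 0.0186, 0.1874]
tool_rot: [[0.934, 0.357, 0.001], [0.357, -0.934, -0.0], [0.001, 0.0, -1.0]]
ft_force: [1.5, -0.9, -1.0]
grip_width: 0.0851
```

Call:
jog_arm --plan '[[[0, 0, -0.9, 0, 0, 0], [0, 0, -0.9, 0, 0, 0], [-0.8, 0.3, 0, 0, 0, 0], [-0.8, 0.3, 0, 0, 0, 0], [-0.8, 0.3, 0, 0, 0, 0], [-0.8, 0.3, 0, 0, 0, 0], [0, 0, 0, 0, 0, 0], [0, 0, 0, 0, 0, 0]]]'

```text
time_s: 31.7
position: [0.4896, -0.0721, 0.2579]
tool_rot: [[0.935, 0.356, 0.001], [0.356, -0.935, -0.0], [0.001, 0.001, -1.0]]
ft_force: [0.7, -0.1, 1.0]
grip_width: 0.0854
```

Run:
```python
from h import *
st();C=cam('wrist');im,M=wrist('w17.png')
for r in spotter.trace('wrist','square_stand')[:1]: print('sq',r['score'],sq(r['pixels'],C))
for r in spotter.trace('wrist','salt')[:1]:
    g=r['pixels']&(M[...,2]>.078);P=M[g]
    f=least_squares(lambda p:np.linalg.norm(P-p[:3],axis=1)-p[3],[*P.mean(0),.017],loss='soft_l1',f_scale=.002);print('dome',r['rect'],f.x.round(4),P[P[:,2].argmax()])
pepfix(M,C,(.472,-.279))
for n in('wrist',):
  for q,c0 in(('garlic',(.461,.205)),):
    for r in spotter.trace('wrist',q):
        X=hullX(r['pixels'],.031,C);c,f=circ(X,.0285);print(q,c.round(4),np.median(f).round(4),f[-1])
for q in('round_stand','dish'):
    r=spotter.trace('wrist',q)[0];c,f=circ(hullX(r['pixels'],.0135,C),.051);print(q,c.round(4),f[[len(f)//2,-1]].round(4))
for n in('side','top'):
    i,d=vision.get_image(n);save(i,n+'17.png')
    for q in('mug','spice','tin'):
        for r in spotter.trace(n,q)[:1]:
            P,u,v=pts(n,d,r['pixels']);print(n,q,r['rect'],np.median(P,0).round(3))
```

```text
t 31.7 pos [ 0.4896 -0.0721  0.2579] yaw x [0.9346 0.3556 0.0012] z [ 1.4e-03 -3.0e-04 -1.0e+00] F [ 0.7 -0.1  1. ] w 0.0854
sq 0.81 (array([0.592 , 0.0181, 1.022 ]), np.float64(0.0006))
dome [209.9, 44.8, 255.3, 83.2] [0.5916 0.0202 0.0797 0.0178] [0.59075558 0.02159347 0.09936397]
head sphere [ 0.4716 -0.2794  0.1425  0.0248]
knob [ 0.4722 -0.2768  0.1743] 99
garlic [ 0.6176 -0.1137] 0.0014 0.0026241927136025633
garlic [0.4623 0.2071] 0.0016 0.004085625638985384
round_stand [ 0.4738 -0.2739] [0.0009 0.0077]
dish [0.4607 0.2051] [0.0007 0.0019]
side mug [228.6, 259.0, 278.3, 318.6] [0.428 0.47  0.061]
side spice [260.6, 145.5, 269.1, 178.5] [ 0.664 -0.19   0.06 ]
side tin [194.1, 212.4, 226.5, 240.7] [0.662 0.22  0.034]
top mug [104.3, 211.8, 151.7, 259.3] [0.43  0.456 0.042]
```

View pics/w17.png

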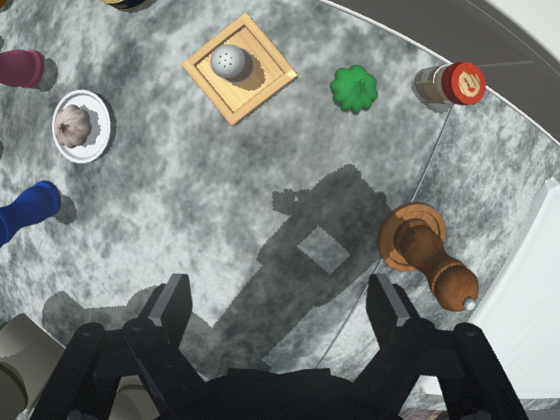

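View pics/side17.png

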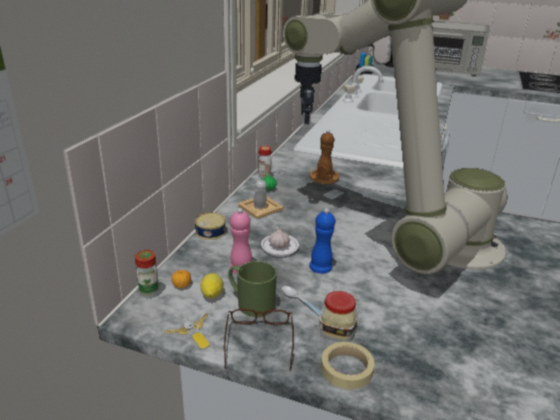

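View pics/top17.png

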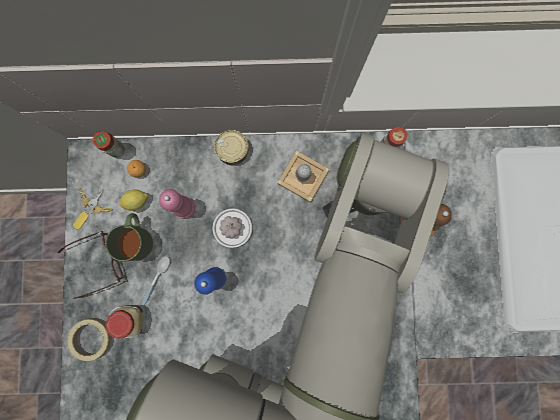

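```bash
python3 -c "
from rig import close_job
print(close_job())"
```

```text
the job is handed in; nothing more can be done
None
```

I moved the salt to bare worktop, then the pepper mill to the round stand, the garlic to the white dish and the salt to the square stand. I handed the job in at about 33 s with the gripper open and clear.

| Item | Offset from the centre of its place |
|---|---|
| Mill on the round stand | about 2 mm |
| Salt on the square stand | about 2 mm |
| Garlic in the dish | about 3 mm |

- **Upright and seated:** All three look upright in the last images. The heights I measured match them sitting on the floors. For the garlic I have only the contact when lowering and the images.
- **Bystanders:** From the side camera, the mug, spice jar and tin are within about 4 mm of where they started. The top camera confirmed only the mug, because its networks missed the spice jar and the tin, though both look unmoved in that picture.
- **Disagreement:** The last fit of the round stand, partly hidden by the mill, put its centre about 4–5 mm off the three earlier fits along y. Even by that fit the mill is about 6 mm off-centre, inside the 14 mm limit.

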